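Hang the washed hair rollers to dry

TASK

The small hair rollers already hang drying on one rod of the rack; now do the two large ones that lie end to end in the washing tray. Lift the empty rod out of the rack by its handle, push it right through both large rollers where they lie, lift them together on the rod, and lower the rod back into the rack's free notches, seated at both ends with the handle outside as before and both rollers hanging between the cheeks. Do not let go of the rod in the air, and do not disturb the loaded rod, its rollers, the bottle or the jar.

Things in the scene. Friction and masses are not known exactly. Their poses are not given: they have to be found in the camera images.
- rack: Drying rack of pale plywood, fixed, 160 (x) x 176 (y) mm, 122 mm high. Origin: centre of its underside. Two upright cheeks 8 mm thick (inner faces at y = -80 and +80 mm) over a low drip tray. Each cheek has open-topped notches at x = -45 and +45 mm. One pair of notches holds the empty rod, the other the loaded rod, 90 mm apart; which is which varies. Handles are outside the +y cheek.
- notch_front (a point): Where the axis of a rod seated in the x = -45 mm pair of notches passes midway between the cheeks: 100 mm above the table. A seated rod lies level along the rack's y. The notches are 20 mm wide with a flat bottom 92 mm above the table; their mouths flare to 48 mm at the top of the cheek.
- notch_back (a point): The same for the x = +45 mm pair of notches.
- rod: The empty wooden rod, 262 mm long, about 80 g, loose. Origin: centre of its handle; x runs along the rod to its tip. Dark handle x = -30 to +30 mm, 18 mm wide (y), 24 mm tall (z): grip it across its width. Pale round shaft 16 mm in diameter to x = 220 mm, then a tapered blunt tip to x = 232 mm. Stop disc 44 mm in diameter at x = 62 to 66 mm.
- rod_mid (a point): Point on the empty rod's axis at its x = 130 mm, midway between the cheeks when seated. Seated so, the +y cheek stands at the rod's x = 42 to 50 mm (between handle and disc, 12 mm play to disc and handle), the -y cheek at x = 210 to 218 mm; the large rollers, pushed together against the disc, take up x = 66 to 194 mm.
- tray: Black plastic washing tray, fixed, 130 (x) x 160 (y) mm, side walls 26 mm high. Origin: centre of its underside. Two V troughs along its y, centred at x = -31 mm (holds the two large rollers) and x = +31 mm (empty). They are open at the +y end, where the rod comes in, moving to the tray's -y; at the -y end a lip 18 mm high, inner face at y = -76 mm, stops the rollers.
- large1: Large hair roller nearer the open (+y) end of the tray: white plastic tube with dark slots, 64 mm long, 50 mm outside diameter, clear bore 40 mm, about 40 g, loose. Origin: its centre; x is its axis, along the tray's y. In the trough the axis is about 36 mm above the table. It slides along the trough when pushed.
- large2: The other large hair roller, the same, behind the first one, 4 to 12 mm of gap between them.
- full_rod: A rod just like the empty one, seated in the other pair of notches of the rack and carrying the two small rollers. Origin: centre of its handle; x to its tip. Leave it alone.
- small1: Small white hair roller, 36 mm outside diameter, 64 mm long, hanging on the loaded rod; origin at its centre. Leave it alone.
- small2: The other small roller on the loaded rod; origin at its centre. Leave it alone.
- spray: White bottle with a black cap, 44 mm in diameter, 130 mm tall, standing at the far side; origin at the centre of its foot. Leave it alone.
- cream_jar: Amber jar with a black lid, 60 mm in diameter, 50 mm tall, standing at the far side; origin at the centre of its foot. Leave it alone.
Mind the look-alikes: they are no part of the job. What is shaped like the large1 but turquoise is not meant. There is more than one size of the rack; the one meant has the size given above.

How it is judged:
By the outcome, as a careful person would: the job done as asked, in the order asked, and still so for the second after the job is handed in, with the robot touching nothing.
It also fails if it takes over 70 s, if anything falls off the work surface, if the arm or the gripper's body presses on something with over 40 N, if the wrist force passes 120 N, or if a joint passes its speed limit or range.

ROBOT

A 7-joint arm with a two-finger parallel gripper is mounted at the origin on the work surface. World frame = base frame: x ahead of the robot, y to its left, z up, the work surface at z = 0. Lengths are in mm, angles in degrees, forces in N, time in s.
With the tool pointing down it reaches from about 350 to 775 mm from the base axis. Payload 3.1 kg.
Tool frame: the origin (TCP) lies between the finger pads; the fingertips stand bot.tcp_to_tips ahead of it and the grasp point (between the pads) lies 6 mm ahead of it (bot.tcp_to_tips is the distance from the TCP to the fingertips, in mm); x points along the fingers, z is the direction in which the jaws open and shut, and the axes are right-handed (so a half turn about x gives the same grasp; the last joint's range is limited). The gripper opens to 85 mm and grips with 20 to 120 N. Pads are 22 mm wide; open, the fingers measure 114 mm over their backs; the gripper's body (76 mm by 85 mm) begins 54 mm behind the grasp point. The pads swing forward as they close: fully open they stand 13 mm farther back than shut.
Start: joints at [-67.42, 17.813, 0.802, 86.603, -0.252, 75.585, -1.558], TCP at [232.15, 498.621, 256.304] pointing down, gripper open.
Joint ranges: [-154.91, 154.91], [-16.99, 109.72], [-72.82, 74.43], [7.12, 147.25], [-82.49, 262.49], [11.32, 116.49], [-174.64, 174.64]. Speed limits (degrees/s): [159.86, 159.86, 180, 180, 180, 180, 180].

INTERFACE

Orientations are given as a 3x3 rotation matrix whose columns are the frame's x, y, z axes.
In Python, from workcell import bot, hand, grab_frame, get_calibration, spotter gives the robot as it stands. Calls block until the motion is done:
- bot.move_pose(position, orientation): joint-space move of the TCP to a pose.
- bot.movel(position, rot=None, speed=150, max_force=None): straight line of the TCP; rot=None keeps the orientation; speed is the mean speed in mm/s. With max_force (N) it stops when the force on the tool has changed by that much, and returns True; else False.
- bot.set_joints(angles): joint-space move.
- hand.command_gripper(opening, force=None): finger opening in mm; force is the grip in N (None keeps the last); returns when the fingers have stopped.
- bot.dwell(seconds).
- bot.inverse_kinematics(position, orientation): joint angles nearest the present ones, or None.
- grab_frame(name): name is "scene" or "side" or "wrist"; returns the picture (400x640x3 uint8, red, green, blue); there is no depth.
- get_calibration(name): a dict with "vertical_fov" (degrees; the focal length in pixels is half the picture's height over the tangent of half this angle, whatever the lens; pixels are square), "cx", "cy" (the principal point, pixels), "D" ([k1, k2, p1, p2, k3] as OpenCV has them; the pictures are not rectified), "R" (3x3) and "t" (3): a world point X has camera coordinates R X + t. Camera axes: x right, y down, z forward; pixel columns grow to the right and rows downward; lengths in mm; the calibration is good to about 2 mm. A picture is of the moment at which its call begins: read the wrist's pose just before it. get_calibration takes no time and is no camera call; for the wrist camera it gives the pose at the moment of the call.
A pose or a line that the arm cannot do raises bot.MotionError and nothing moves.
- bot.job_done(): hands the job in, once; it reports no verdict.
Trained networks look in the newest picture that a camera, given by its name, has taken for a name from the list of things; names that differ only in an ending like _2 or _b are one class to them, and where a whole thing is asked for, a point or a joint stands for the part that bears it (a point fixed in the world has none). Each returns a list of dicts, best first, with "score" (0 to 1); they miss things now and then, are a little off and sometimes report something else, mostly with a low value. They report only what shows in the picture. A call takes as long as a camera call. They do not tell look-alikes from the thing itself.
- spotter.masks_of(target, camera): "mask" (400x640 bool, what is visible of it) and "bbox" ([left, top, width, height] in pixels, round what is visible of it).
Readings, each from a call of its own:
- bot.read_clock(): time.
- bot.read_joints(): joint angles.
- bot.read_qvel(): joint speeds.
- bot.read_joint_torque(): joint torques, N m.
- bot.read_ee_pos(): TCP position.
- bot.read_eef_rot(): TCP orientation.
- bot.read_wrist_force(): force on the tool from outside, world axes, zero at the start.
- bot.read_torque(): the same for the moment, N m.
- bot.read_opening(): finger opening in mm.
Only numpy, scipy, OpenCV 4.12 (cv2) and the standard library are available. Lean on these libraries where they do the work, as an engineer would, in place of code of your own. Each camera call takes 0.05 s, during which the arm holds its last target.

## Working session

There is one attempt and no reset: what is moved stays moved. The work goes in short steps, each a Python script; the robot and the scene stay as the last script left them, time stands still between calls to the robot, and variables do not carry over. Pictures are saved under pics/ and viewed, and the job is handed in when it is done.

```bash
ls; mkdir -p pics; python3 - <<'E'
from workcell import bot, hand, grab_frame, get_calibration, spotter
import cv2
for n in ("scene","side","wrist"):
    im=grab_frame(n); cv2.imwrite(f"pics/{n}0.png",im[:,:,::-1])
    c=get_calibration(n); print(n,c)
print(bot.read_clock(),bot.tcp_to_tips,bot.read_eef_rot())
E
```

```text
pics
scene {'vertical_fov': 56.34490070467273, 'cx': 319.71752967184244, 'cy': 199.65391953647148, 'D': array([0.01031499, 0.        , 0.        , 0.        , 0.        ]), 'R': array([[-0.59609933,  0.80289666,  0.00474718],
       [ 0.52753904,  0.39610743, -0.75153275],
       [-0.60528353, -0.44548384, -0.65967871]]), 't': array([ 367.04754208, -181.41818866, 1206.73608945])}
side {'vertical_fov': 44.324497030453074, 'cx': 326.1465469154224, 'cy': 206.22690303412372, 'D': array([-0.12178227,  0.        ,  0.        ,  0.        ,  0.        ]), 'R': array([[ 0.87774951, -0.47891454,  0.01402342],
       [-0.36666121, -0.69027753, -0.62375996],
       [ 0.30840777,  0.54236316, -0.78149015]]), 't': array([-490.23264797,  195.67559918, 1191.40169013])}
wrist {'vertical_fov': 61.28105475444032, 'cx': 321.54865841027254, 'cy': 198.9715605836677, 'D': array([-0.0686555,  0.       ,  0.       ,  0.       ,  0.       ]), 'R': array([[ 4.22219236e-01,  9.06493270e-01, -9.31383627e-04],
       [ 8.68920847e-01, -4.04425882e-01,  2.85335360e-01],
       [ 2.58277908e-01, -1.21283376e-01, -9.58427287e-01]]), 't': array([-549.19109761,  -36.15725122,  379.08552017])}
0.15 25.0 [[-7.15458644e-04 -9.06550026e-01  4.22097784e-01]
 [-1.69349709e-03  4.22098385e-01  9.06548446e-01]
 [-9.99998310e-01 -6.62234464e-05 -1.83723377e-03]]
```

View pics/scene0.png

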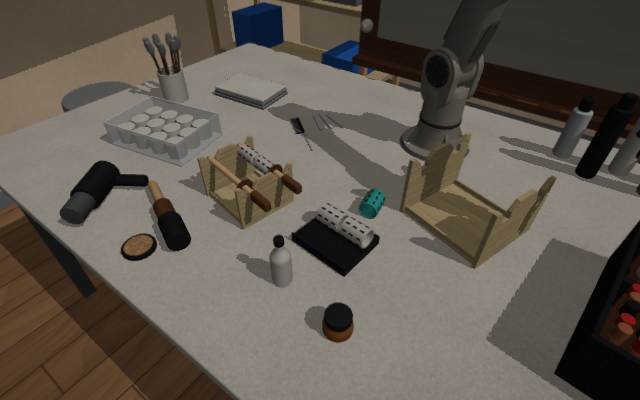

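View pics/side0.png

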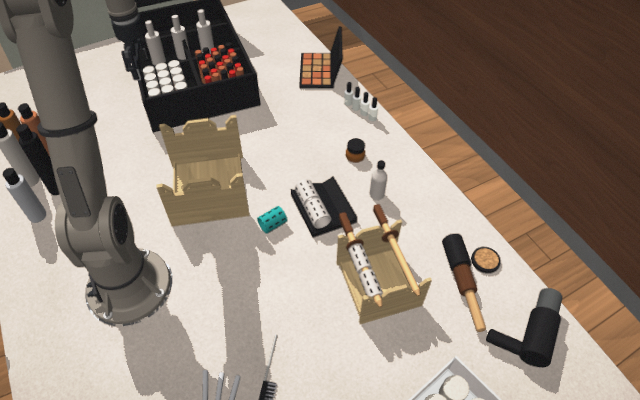

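View pics/wrist0.png

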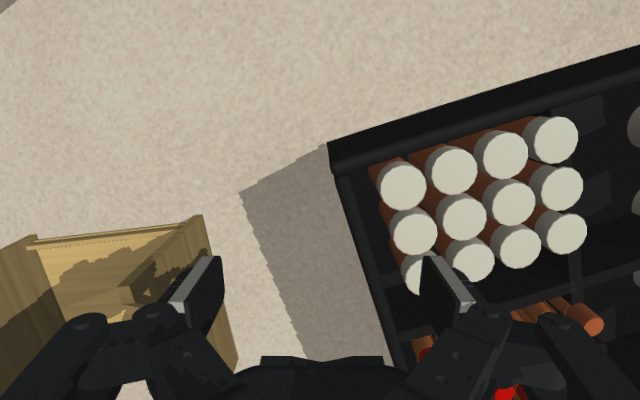

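```bash
cat > h.py <<'E'
from workcell import bot, hand, grab_frame, get_calibration, spotter
import cv2, numpy as np
def K(c):
    f=200/np.tan(np.radians(c["vertical_fov"]/2)); return np.array([[f,0,c["cx"]],[0,f,c["cy"]],[0,0,1.]])
def ray(c,uv):
    p=cv2.undistortPoints(np.array(uv,float).reshape(-1,1,2),K(c),c["D"]).reshape(-1,2)
    d=np.c_[p,np.ones(len(p))]@c["R"]; return -c["R"].T@c["t"], d
def onz(c,uv,z):
    o,d=ray(c,uv); return o+d*((z-o[2])/d[:,2:3])
def proj(c,X):
    rv=cv2.Rodrigues(c["R"])[0]; return cv2.projectPoints(np.array(X,float).reshape(-1,1,3),rv,c["t"],K(c),c["D"])[0].reshape(-1,2)
def mass(names,cam,c,zs,tag):
    im=grab_frame(cam); vis=im[:,:,::-1].copy()
    for n,z in zip(names,zs):
        for i,m in enumerate(spotter.masks_of(n,cam)[:3]):
            if m["score"]<0.3: continue
            M=m["mask"]; ys,xs=np.nonzero(M); u=(xs.mean(),ys.mean())
            print(cam,n,i,round(m["score"],2),m["bbox"],np.round(u,1),np.round(onz(c,[u],z)[0],1))
            cs,_=cv2.findContours(M.astype(np.uint8),cv2.RETR_EXTERNAL,cv2.CHAIN_APPROX_NONE)
            col=[int(v) for v in np.random.default_rng(abs(hash(n))%999).integers(60,255,3)]
            cv2.drawContours(vis,cs,-1,col,1); cv2.putText(vis,n,(int(u[0]),int(u[1])),0,.35,col,1)
    cv2.imwrite(f"pics/{tag}.png",vis); return im
E
python3 - <<'E'
from h import *
N=["rack","tray","rod","full_rod","large1","spray","cream_jar"];Z=[50,10,100,100,36,65,25]
for cam in("scene","side"): mass(N,cam,get_calibration(cam),Z,cam+"m")
E
```

```text
scene rack 0 0.59 [199.4, 138.5, 95.7, 90.2] [243.1 185.6] [ 561.4 -286.2   50. ]
scene tray 0 0.67 [234.4, 142.8, 63.4, 49.8] [284.4 178. ] [ 435.9 -257.3   10. ]
scene tray 1 0.59 [291.0, 216.5, 90.2, 62.1] [331.1 246.1] [565.   -5.1  10. ]
scene tray 2 0.47 [196.7, 138.2, 100.3, 88.9] [243.  185.1] [ 528.4 -327.4   10. ]
scene rod 0 0.61 [209.7, 153.4, 61.2, 58.8] [243.5 186.1] [ 601.9 -234.6  100. ]
scene rod 1 0.6 [193.3, 135.6, 104.5, 93.4] [242.8 185.4] [ 601.1 -237.9  100. ]
scene full_rod 0 0.7 [235.2, 144.4, 64.8, 49.5] [284.3 177.8] [ 520.  -178.5  100. ]
scene full_rod 1 0.32 [295.4, 218.7, 84.0, 59.7] [331.7 246.2] [631.   40.4 100. ]
scene large1 0 0.77 [339.3, 218.7, 33.1, 26.4] [356.5 231.4] [512.5  28.5  36. ]
scene large1 1 0.75 [315.2, 202.0, 33.0, 31.1] [330.6 215.9] [506. -49.  36.]
scene spray 0 0.64 [197.3, 133.9, 96.9, 95.7] [243.4 185.5] [ 572.5 -271.    65. ]
scene spray 1 0.61 [268.9, 233.9, 24.6, 52.9] [280.2 263. ] [704. -34.  65.]
scene cream_jar 0 0.64 [322.0, 301.5, 34.3, 40.4] [337.5 322. ] [722.7 120.7  25. ]
scene cream_jar 1 0.63 [194.2, 135.5, 102
[... 154 characters left out ...]
.2, 90.9, 102.4] [379.2 277.1] [ 541.3 -292.8   50. ]
side tray 0 0.64 [292.4, 175.7, 61.6, 59.9] [327.7 205.5] [554. -17.  10.]
side full_rod 0 0.8 [340.3, 215.9, 38.5, 89.4] [355.3 245.4] [ 517.5 -215.5  100. ]
side large1 0 0.95 [305.6, 197.5, 22.7, 28.0] [317.5 213. ] [507.7 -44.7  36. ]
side large1 1 0.63 [293.8, 177.9, 25.2, 28.1] [305.8 191. ] [515.2  37.8  36. ]
side large1 2 0.63 [259.4, 208.3, 29.6, 23.6] [272.8 219.3] [394.6  -8.3  36. ]
side spray 0 0.95 [370.1, 161.5, 21.1, 42.7] [378.6 181.8] [693.4 -47.7  65. ]
side cream_jar 0 0.73 [344.9, 135.8, 23.3, 27.6] [355.5 150.2] [722.5 118.8  25. ]
side cream_jar 1 0.72 [360.1, 268.8, 23.1, 29.2] [369.9 283. ] [ 522.7 -284.8   25. ]
```

```bash
cat >> h.py <<'E'
def Rd(yaw,s=1):
    # tool down; jaws along rack x rotated by yaw(deg)
    a=np.radians(yaw); z=s*np.array([np.cos(a),np.sin(a),0]); x=np.array([0,0,-1.]); return np.c_[x,np.cross(z,x),z]
E
python3 - <<'E'
from h import *
print(bot.read_joints())
for s in(1,-1):
  for p in([600,-145,100],[600,-145,350],[520,330,60],[530,115,40],[540,-120,380],[520,60,380]):
    q=bot.inverse_kinematics(p,Rd(5,s)); print(s,p,None if q is None else np.round(q,0))
c=get_calibration("wrist"); Rt=np.array(bot.read_eef_rot());o=-c["R"].T@c["t"]
print(Rt.T@(o-bot.read_ee_pos()), Rt.T@c["R"][2])
E
```

```text
[-67.42041743  17.81318853   0.80202316  86.6028921   -0.25140993
  75.5843401   -1.55671842]
1 [600, -145, 100] [-15.  38.  42.  89. -27.  64.  38.]
1 [600, -145, 350] [-17.  31.  52.  65. -24.  95.  34.]
1 [520, 330, 60] [-45.  36.  17.  90. -12.  56. -20.]
1 [530, 115, 40] [-35.  32.  29. 104. -20.  49.   8.]
1 [540, -120, 380] [-26.  22.  55.  73. -18.  94.  31.]
1 [520, 60, 380] [-35.  14.  35.  77.  -8.  91.   4.]
-1 [600, -145, 100] [ -26.   48.   64.   89.  -45.   72. -130.]
-1 [600, -145, 350] [ -22.   35.   64.   65.  -31.   97. -141.]
-1 [520, 330, 60] [-26.  36. -12.  89.   8.  56. 145.]
-1 [530, 115, 40] [-13.  30.  -2. 103.   1.  48. 170.]
-1 [540, -120, 380] [ -30.   25.   65.   73.  -22.   96. -145.]
-1 [520, 60, 380] [ 34.  22. -62.  74.  19.  94. 160.]
[-117.69038194   73.42794669   -0.15064011] [ 9.58452924e-01 -2.85249588e-01  8.15609709e-04]
```

```bash
python3 - <<'E'
from h import *
bot.move_pose([540,60,340],Rd(0)); bot.dwell(.2)
c=get_calibration("wrist"); np.save("cT.npy",c,allow_pickle=True)
im=mass(["tray","large1"],"wrist",c,[20,36],"wT"); cv2.imwrite("pics/wTraw.png",im[:,:,::-1])
bot.move_pose([570,-150,340],Rd(0)); bot.dwell(.2)
c=get_calibration("wrist"); np.save("cR.npy",c,allow_pickle=True)
im=mass(["rack","rod","full_rod"],"wrist",c,[50,100,100],"wR"); cv2.imwrite("pics/wRraw.png",im[:,:,::-1])
print(bot.read_clock(), bot.read_joints())
E
```

```text
wrist tray 0 0.65 [277.9, 147.1, 103.5, 121.8] [337.1 202.4] [ 5.602e+02 -5.000e-01  2.000e+01]
wrist large1 0 0.73 [284.0, 155.5, 37.9, 54.8] [301.8 183.2] [513.8  30.1  36. ]
wrist large1 1 0.61 [185.8, 179.3, 57.1, 45.8] [214.4 201.6] [398.3   5.1  36. ]
wrist large1 2 0.56 [278.8, 210.4, 41.5, 55.6] [298.  237.2] [507.6 -44.8  36. ]
wrist rack 0 0.66 [226.5, 182.8, 164.6, 177.8] [307.5 269.4] [ 551.8 -293.8   50. ]
wrist rod 0 0.84 [321.0, 160.3, 60.6, 200.2] [349.7 249.1] [ 603.1 -240.6  100. ]
wrist full_rod 0 0.55 [250.7, 143.8, 47.3, 203.7] [277.5 205.5] [ 521.3 -187.9  100. ]
4.5167 [-13.12830988  24.18450312  40.67082219  71.45115893 -15.50207329
  89.74747144  25.12273633]
```

View pics/wTraw.png

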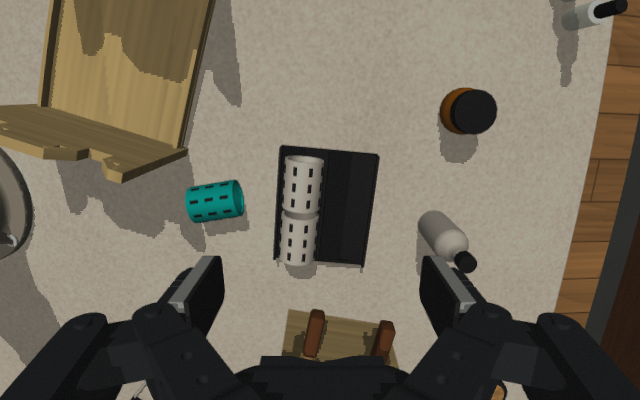

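View pics/wRraw.png

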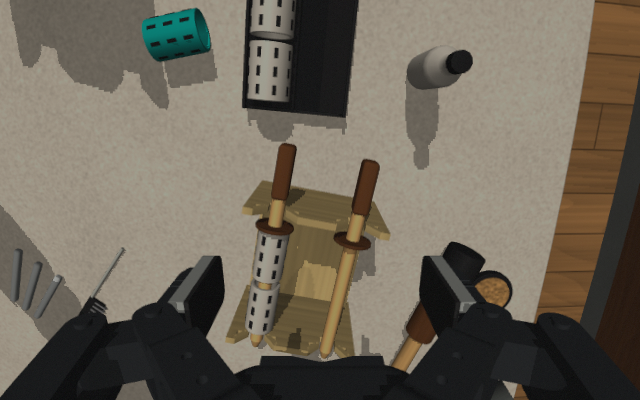

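View pics/wR.png

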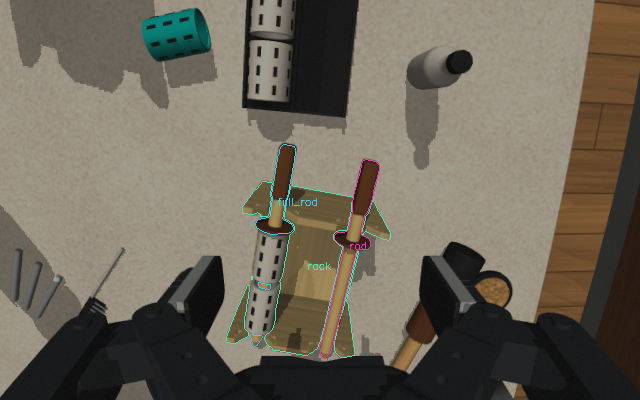

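```bash
python3 - <<'E'
import cv2
a=cv2.imread("pics/wRraw.png"); cv2.imwrite("pics/z1.png",cv2.resize(a[135:365,225:400],None,fx=3.4,fy=2.6,interpolation=cv2.INTER_CUBIC)[:, :])
cv2.imwrite("pics/z1.png",cv2.resize(a[135:285,240:400],None,fx=4,fy=4,interpolation=cv2.INTER_CUBIC))
a=cv2.imread("pics/wTraw.png"); cv2.imwrite("pics/z2.png",cv2.resize(a[140:280,260:390],None,fx=4,fy=4,interpolation=cv2.INTER_CUBIC))
E
```

```text
(no output)
```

View pics/z1.png

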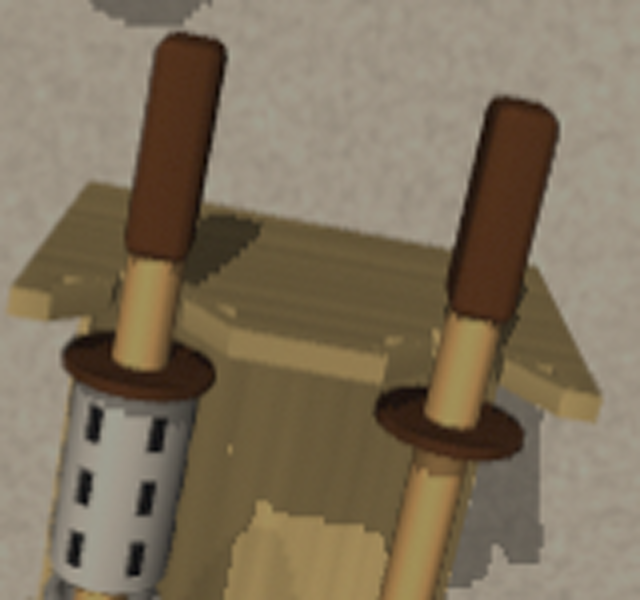

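View pics/z2.png

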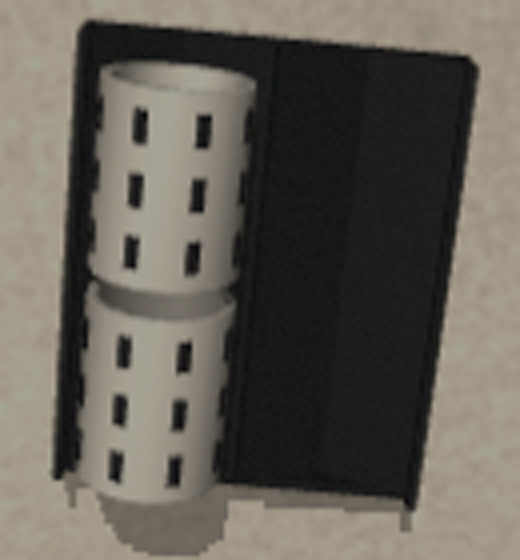

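```bash
python3 - <<'E'
from h import *
cR=np.load("cR.npy",allow_pickle=True).item(); cT=np.load("cT.npy",allow_pickle=True).item()
print("camR",-cR["R"].T@cR["t"],"camT",-cT["R"].T@cT["t"])
# z1 coords -> px
z1=lambda p:(p[0]/4+240-.4,p[1]/4+135-.4); z2=lambda p:(p[0]/4+260-.4,p[1]/4+140-.4)
P=lambda n,p,c,z:print(n,np.round(onz(c,[p],z)[0],1))
P("empty shaft nr handle",z1((468,345)),cR,100);P("nr edge",z1((437,470)),cR,100);P("shaft far",z1((412,570)),cR,100);P("tip",(326,354),cR,100)
P("handle near end top",z1((485,316)),cR,112);P("handle far top",z1((525,103)),cR,112)
P("handle far left",z1((490,108)),cR,112);P("disc",z1((450,423)),cR,100)
P("full shaft",z1((149,315)),cR,100);P("full handle near",z1((159,256)),cR,112);P("full far",z1((193,40)),cR,112)
P("rack corner BL",z1((92,183)),cR,0);P("rack corner TL",z1((12,290)),cR,122)
P("rack TR in",z1((598,410)),cR,110)
for n,p in dict(TL=(82,22),TR=(476,62),BR=(412,500),BL=(55,474)).items():P("tray "+n,z2(p),cT,26)
for n,p in dict(r1l=(101,75),r1r=(256,85),r1l2=(90,278),r1r2=(238,290),r2l=(88,292),r2r=(234,305),r2l2=(77,480),r2r2=(215,492)).items():P(n,z2(p),cT,36)
P("r1 top front rim",z2((178,97)),cT,61);P("r1 bottom top rim",z2((165,295)),cT,61);P("r2 top rim",z2((160,318)),cT,61);P("r2 bottom",z2((145,500)),cT,61)
E
```

```text
camR [569.42238575 -74.61645184 457.73101979] camT [538.87326827 133.87723393 457.44091689]
empty shaft nr handle [ 609.8 -205.7  100. ]
nr edge [ 602.2 -244.4  100. ]
shaft far [ 595.7 -277.1  100. ]
tip [ 576.9 -390.3  100. ]
handle near end top [ 612.8 -193.   112. ]
handle far top [ 621.  -134.7  112. ]
handle far left [ 612.  -136.1  112. ]
disc [ 605.5 -229.6  100. ]
full shaft [ 520.2 -197.2  100. ]
full handle near [ 525.1 -176.4  112. ]
full far [ 535.5 -118.9  112. ]
rack corner BL [ 488.1 -183.     0. ]
rack corner TL [ 487.4 -182.9  122. ]
rack TR in [ 645.7 -221.2  110. ]
tray TL [486.1  77.6  26. ]
tray TR [612.5  65.1  26. ]
tray BR [597.6 -91.1  26. ]
tray BL [471.3 -81.1  26. ]
r1l [492.9  62.2  36. ]
r1r [541.7  59.1  36. ]
r1l2 [487.3  -5.   36. ]
r1r2 [536.   -9.1  36. ]
r2l [486.5  -9.9  36. ]
r2r [534.7 -14.3  36. ]
r2l2 [480.4 -78.4  36. ]
r2r2 [528.  -82.8  36. ]
r1 top front rim [518.3  59.9  61. ]
r1 bottom top rim [513.5  -2.3  61. ]
r2 top rim [511.8  -9.9  61. ]
r2 bottom [505.8 -72.9  61. ]
```

```bash
python3 - <<'E'
from h import *
R=Rd(-10.2)
hand.command_gripper(50,60)
bot.move_pose([617.3,-164,190],R)
print(bot.movel([617.3,-164,106],R,speed=100,max_force=8))
im=grab_frame("wrist"); cv2.imwrite("pics/g0.png",im[:,:,::-1])
f0=bot.read_wrist_force()
hand.command_gripper(10,70); print(bot.read_opening(),np.array(bot.read_wrist_force())-f0, bot.read_ee_pos())
bot.movel([617.3,-164,116],R,speed=40); 
im=grab_frame("wrist"); cv2.imwrite("pics/g1.png",im[:,:,::-1])
im=grab_frame("scene"); cv2.imwrite("pics/g1s.png",im[100:300,150:450,::-1].repeat(2,0).repeat(2,1))
print(bot.read_clock(),bot.read_opening(),bot.read_wrist_force(),bot.read_torque())
E
```

```text
False
16.873620001297724 [-0.96789177 -1.04826543  1.66583481] [ 617.62603229 -164.11219264  106.59588121]
7.5667 17.147916681041746 [-0.83452973  1.2302661  -0.72993072] [ 0.10269313 -0.03760965  0.02869439]
```

View pics/g1.png

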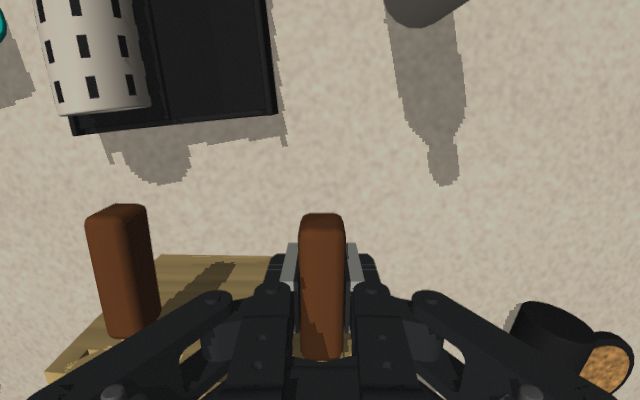

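View pics/g1s.png

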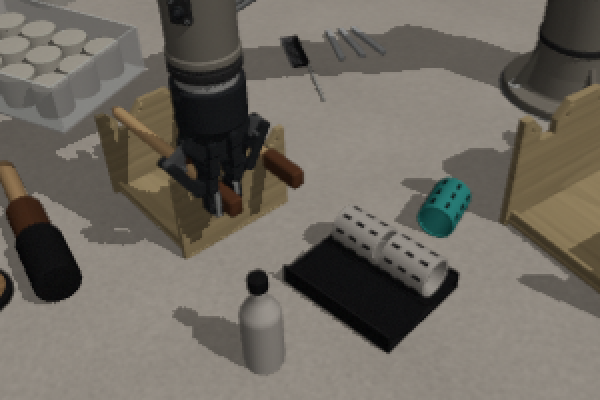

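```bash
cat >> h.py <<'E'
T0=np.array([511.2,-4.5]); TD=np.array([np.sin(np.radians(5.37)),np.cos(np.radians(5.37))])
def ts(s,z): return [*(T0+TD*s),z]
RT=Rd(-5.37); RR=Rd(-10.2)
def pic(cam,name,box=None):
    im=grab_frame(cam)[:,:,::-1]
    if box: x,y,w,h=box; im=cv2.resize(im[y:y+h,x:x+w],None,fx=3,fy=3,interpolation=cv2.INTER_CUBIC)
    cv2.imwrite(f"pics/{name}.png",im)
E
python3 - <<'E'
from h import *
bot.movel([617.3,-164,190],RR,speed=120)
bot.movel(ts(315,190),RT,speed=220)
bot.movel(ts(315,70),RT,speed=120)
bot.dwell(.2)
pic("scene","i0",(280,170,200,130)); pic("side","i0b",(220,100,200,150)); pic("wrist","i0w")
print(bot.read_clock(),bot.read_opening(),bot.read_ee_pos(),bot.read_torque())
E
```

```text
12.1583 17.16948138244642 [540.85457915 309.21162673  70.37621666] [ 0.06941938 -0.01798101 -0.01912476]
```

View pics/i0.png

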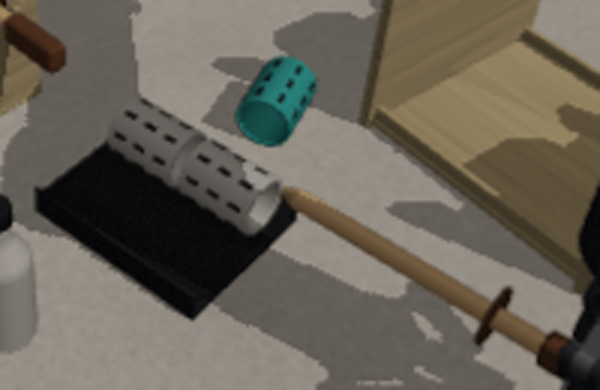

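View pics/i0b.png

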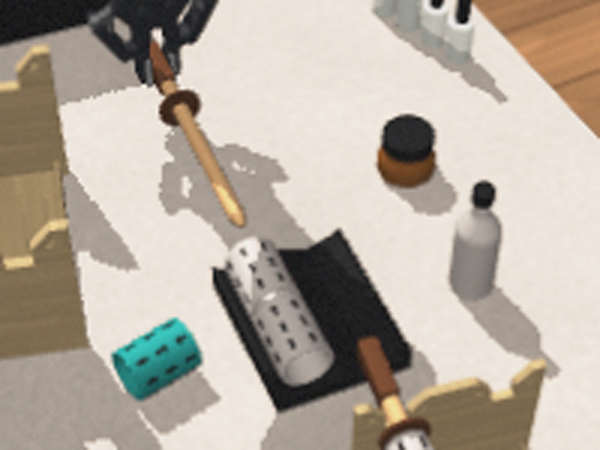

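View pics/i0w.png

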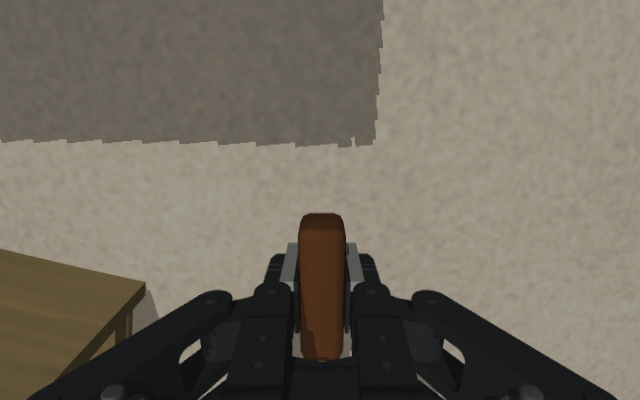

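```bash
cat >> h.py <<'E'
def tri(ps,pd):
    A=[];b=[]
    for cam,p in(("scene",ps),("side",pd)):
        o,d=ray(get_calibration(cam),[p]); d=d[0]/np.linalg.norm(d[0]); M=np.eye(3)-np.outer(d,d); A.append(M);b.append(M@o)
    X=np.linalg.lstsq(np.vstack(A),np.hstack(b),rcond=None)[0]; return X
E
python3 - <<'E'
from h import *
print("tip tri",tri((376,234.7),(298.7,174)),"pred",ts(83,64))
for cam,off in(("scene",(280,170)),("side",(220,100))):
    print(cam,((proj(get_calibration(cam),[ts(83,64),ts(251,64),ts(62,36)])-off)*3).round())
E
```

```text
tip tri [516.61900752  80.51153712  62.03147187] pred [np.float64(518.967723109567), np.float64(78.13572155970503), 64]
scene [[285. 192.]
 [496. 319.]
 [258. 204.]]
side [[240. 222.]
 [178. 105.]
 [250. 258.]]
```

```bash
python3 - <<'E'
from h import *
bot.movel(ts(315,42),RT,speed=60)
r=bot.movel(ts(220,42),RT,speed=60,max_force=6); print(r,bot.read_ee_pos())
pic("scene","j0",(280,170,200,130)); pic("side","j0b",(220,100,200,150))
print(bot.read_clock(),bot.read_opening(),bot.read_wrist_force(),bot.read_torque())
E
```

```text
False [531.72015744 215.10185761  41.93910756]
14.6083 16.9247587908474 [-0.2735384   0.43666989 -0.3089157 ] [ 0.09110704  0.02518739 -0.00091835]
```

View pics/j0.png

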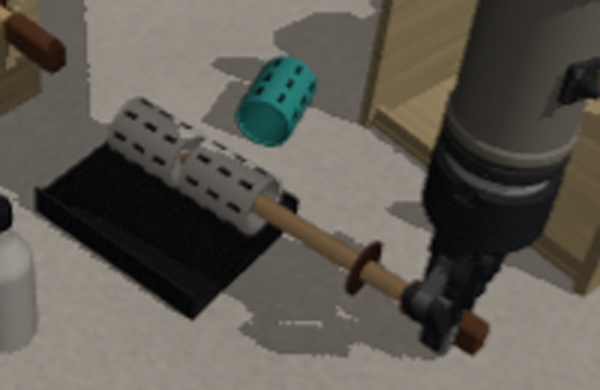

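View pics/j0b.png

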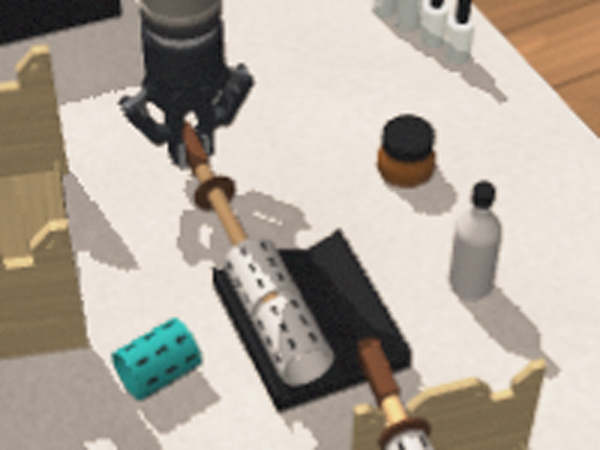

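```bash
python3 - <<'E'
from h import *
r=bot.movel(ts(135,42),RT,speed=60,max_force=6); print(r,bot.read_ee_pos())
if not r:
    r=bot.movel(ts(116.5,42),RT,speed=30,max_force=7); print(r,bot.read_ee_pos())
print((np.array(bot.read_ee_pos())[:2]-T0)@TD)
pic("scene","k0",(250,140,200,150)); pic("side","k0b",(220,100,200,150)); pic("wrist","k0w")
print(bot.read_clock(),bot.read_opening(),bot.read_wrist_force(),bot.read_torque())
E
```

```text
False [523.82219328 130.49504626  41.94742264]
False [522.17562407 112.14550812  42.07384087]
117.16073902499856
17.0917 16.975028221020967 [0.64297265 3.33410122 0.04524123] [ 0.69624643 -0.06122283  0.08794675]
```

View pics/k0.png

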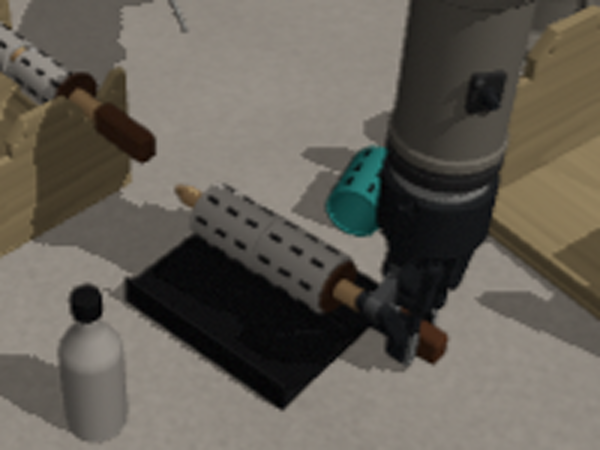

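View pics/k0b.png

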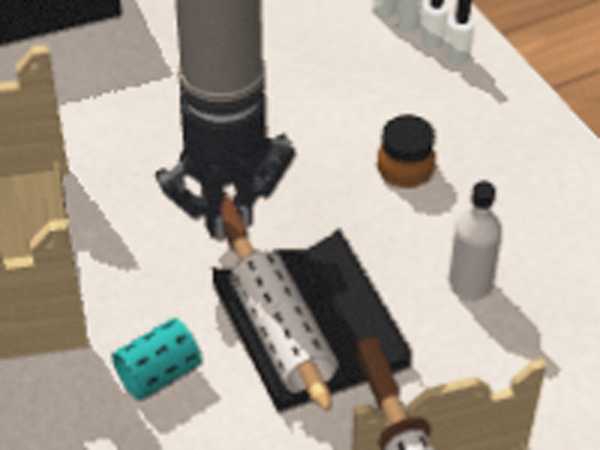

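```bash
python3 - <<'E'
from h import *
hand.command_gripper(10,100)
bot.movel(ts(118,42),RT,speed=10)
bot.movel(ts(118,70),RT,speed=40); print(bot.read_wrist_force(),bot.read_torque())
bot.movel(ts(118,195),RT,speed=90); bot.dwell(.2)
pic("scene","l0",(230,90,200,150)); pic("side","l0b",(220,80,200,150))
print(bot.read_clock(),bot.read_opening(),bot.read_ee_pos(),bot.read_wrist_force(),bot.read_torque())
for cam,off in(("scene",(230,90)),("side",(220,80))):
    z=bot.read_ee_pos()[2]-6
    print(cam,((proj(get_calibration(cam),[ts(118-232,z),ts(118-66,z),ts(118-36,z)])-off)*3).round())
E
```

```text
[ 0.21256244  0.06302358 -1.00348219] [ 0.15212844 -0.00146241 -0.01269068]
20.3 16.518602425099544 [522.13573354 112.92361732 194.76613217] [ 0.4190022   0.08233237 -2.26947748] [ 0.15042907 -0.02070979 -0.06114184]
scene [[235. 186.]
 [416. 281.]
 [453. 300.]]
side [[329. 347.]
 [250. 206.]
 [237. 183.]]
```

View pics/l0.png

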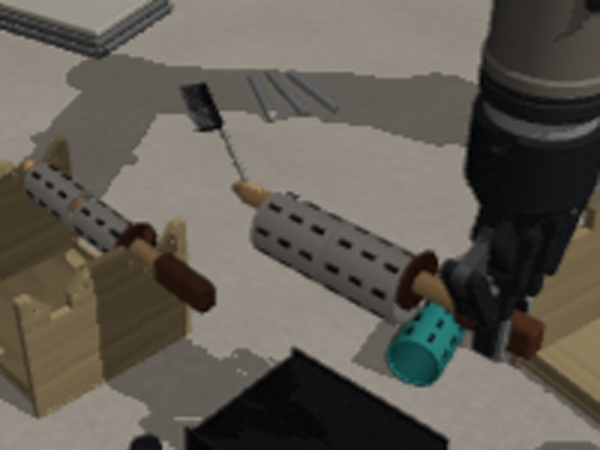

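View pics/l0b.png

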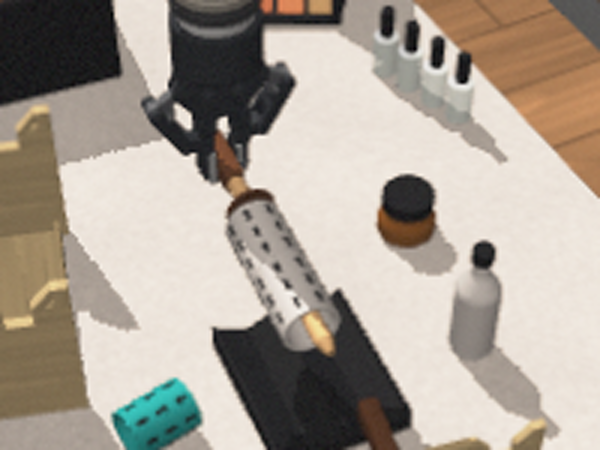

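```bash
python3 - <<'E'
from h import *
bot.movel([617.3,-164,195],RR,speed=130)
bot.movel([617.3,-164,150],RR,speed=80); bot.dwell(.2)
pic("scene","m0",(160,90,200,150)); pic("side","m0b",(290,160,200,150)); pic("wrist","m0w")
print(bot.read_clock(),bot.read_opening(),bot.read_ee_pos(),bot.read_wrist_force(),bot.read_torque())
E
```

```text
23.7583 16.693375403851668 [ 617.52369938 -164.07466748  150.43106916] [-0.66941582 -0.27652449 -0.56278723] [ 0.1366948  -0.02961254  0.00161096]
```

View pics/m0.png

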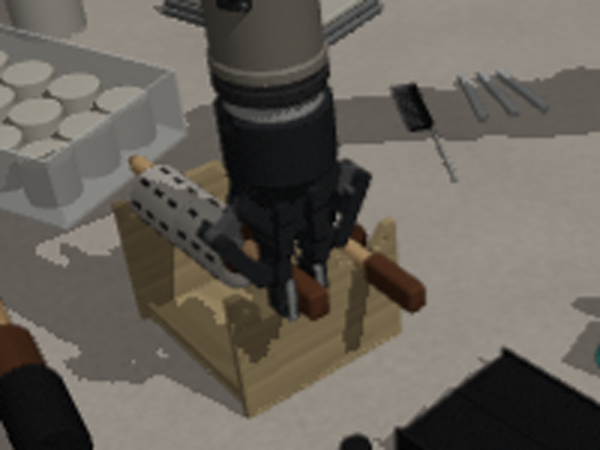

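View pics/m0b.png

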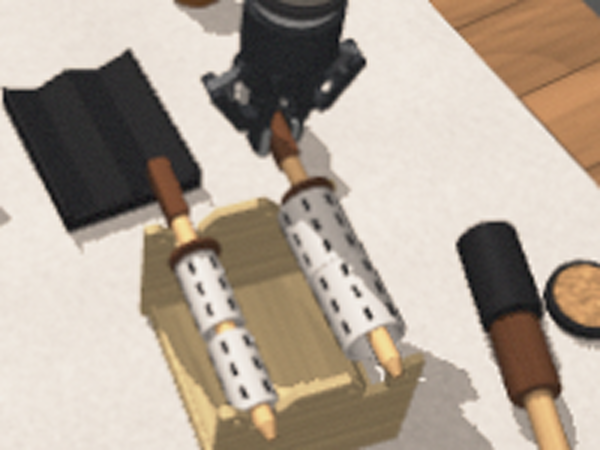

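View pics/m0w.png

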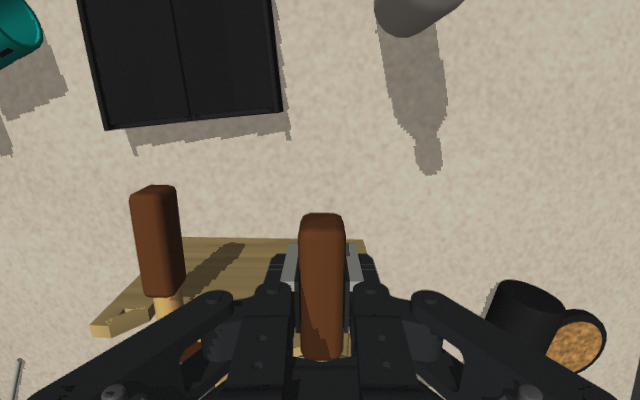

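```bash
python3 - <<'E'
from h import *
r=bot.movel([617.3,-164,112],RR,speed=50,max_force=6); print(r,bot.read_ee_pos(),bot.read_wrist_force())
if not r:
    r=bot.movel([617.3,-164,104.5],RR,speed=20,max_force=5); print(r,bot.read_ee_pos(),bot.read_wrist_force(),bot.read_torque())
pic("scene","n0",(160,90,200,150)); pic("side","n0b",(290,160,200,150))
print(bot.read_clock(),bot.read_opening())
E
```

```text
False [ 617.56567327 -164.1551746   112.31310805] [ 0.03816206 -0.02317144 -1.71528044]
True [ 617.78846627 -164.17677244  106.58957032] [-1.20022282  0.31793864  3.88044532] [-0.03261218  0.10205753 -0.02326061]
25.125 16.36029904614422
```

View pics/n0b.png

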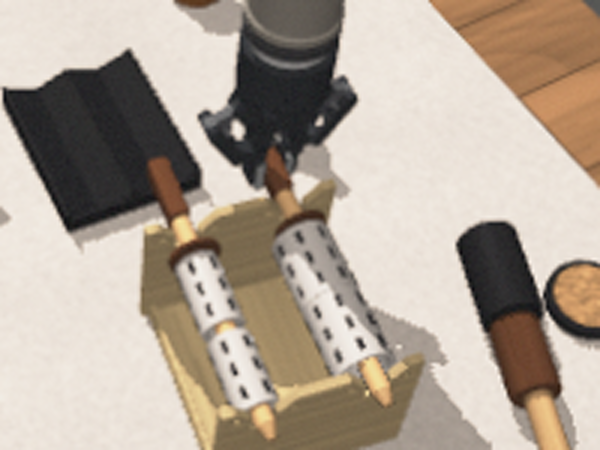

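View pics/n0.png

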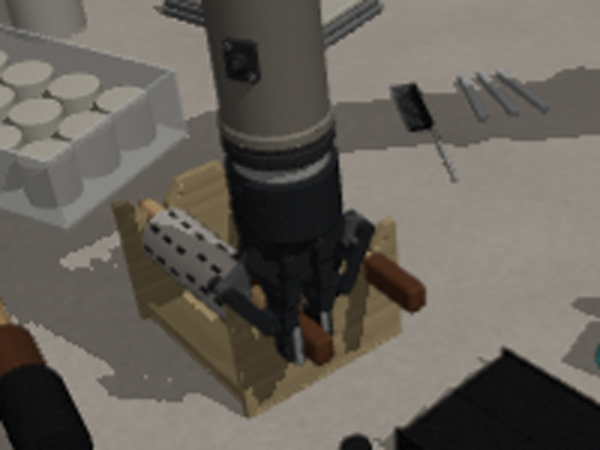

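```bash
python3 - <<'E'
from h import *
hand.command_gripper(40); bot.dwell(.2)
bot.movel([617.3,-164,230],RR,speed=120)
bot.move_pose([570,-100,340],Rd(0)); bot.dwell(.3)
pic("scene","o0",(160,90,200,150)); pic("side","o0b",(290,160,200,150)); pic("wrist","o0w")
print(bot.read_clock(),bot.read_opening(),bot.read_wrist_force())
c=get_calibration("wrist"); d=np.array([-.177,-.984]); p0=np.array([617.3,-164])
print(proj(c,[[*(p0+d*k),100] for k in(-30,30,64,232)]).round())
E
```

```text
27.9167 40.12937846138678 [-0.49351498  0.01501973  0.38451199]
[[370. 200.]
 [359. 249.]
 [353. 274.]
 [327. 383.]]
```

View pics/o0b.png

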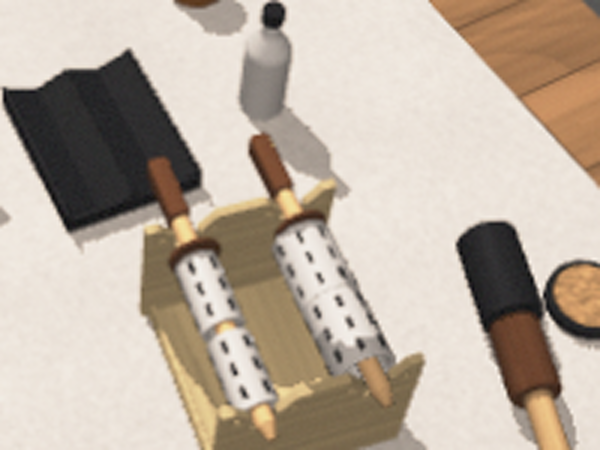

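View pics/o0.png

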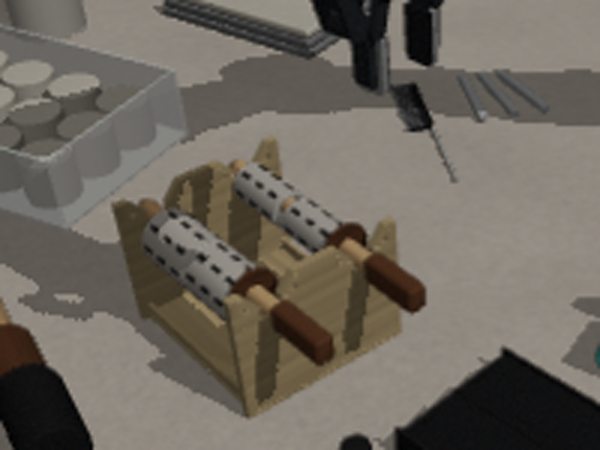

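View pics/o0w.png

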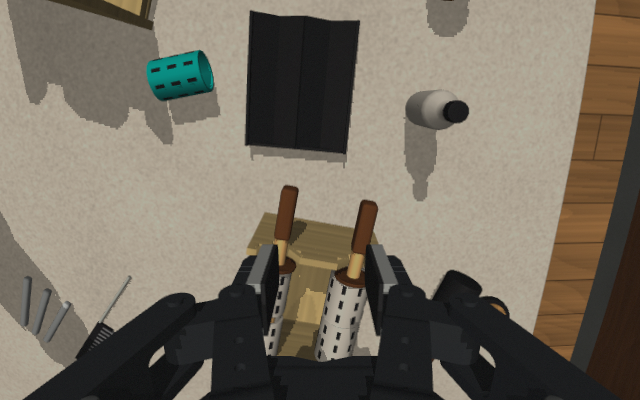

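```bash
python3 - <<'E'
from h import *
bot.job_done(); print(bot.read_clock())
E
```

```text
the job is handed in; nothing more can be done
the job is handed in; nothing more can be done
```

I lifted the empty rod out of the rack by its handle and pushed it through both large rollers where they lay in the tray. I then lifted them together and lowered the rod back into its notches, and let go only once it was seated. I handed the job in at about 28 s of the 70 s allowed.

- **Seating:** The tool stood at 106.6 mm on release, the same height as when it first gripped the seated rod. The wrist camera shows the handle back where it was, outside the +y cheek. The tip rests in the far notch in the side view.
- **Rollers:** Both hang together against the disc, between the cheeks.
- **Other things:** The loaded rod, its small rollers and the bottle look undisturbed, and so does the jar where it shows; the last pictures only catch its edge. I compared these by eye and did not measure them.
- **Forces:** The wrist readings I took were all under about 6 N, and none of the force stops tripped except the intended one on seating.

No check failed. The one difference I saw was about 4 mm, when I measured the rod tip from two cameras before pushing it in. The bore gave 12 mm of clearance, so I went ahead. The hand-in call gave no verdict.

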